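# Isolate the solenoid tester and draw the plunger for inspection

## Task

The starter solenoid clamped on the bench tester is to be inspected: first turn the tester's rotary isolator handle from on to off, until it snaps home. Then take the solenoid's plunger by the flat eye on its top and draw it gently straight up, without forcing it against the bore, until it has come about 30 mm (not right out), and finish while holding it there, steady in the grip, so that its sliding face can be looked at. Leave the isolator off and everything else on the bench where it stands.

Things in the scene. Friction and masses are not known exactly. Their poses are not given: they have to be found in the camera images.
- tester: Solenoid tester fixed to the bench: grey box 190 (x) x 310 (y) x 70 mm high, aluminium top panel. Origin under its centre on the bench, y along its long side. At x = 0 on the panel: isolator handle at y = +80 mm, solenoid upright at y = -80. Not to be used: round meter (x -57, y 0), small round knob, push contact, brass posts, copper bars, none over 90 mm above the bench.
- isolator (a joint): Angle of the rotary isolator handle (rad): 0 = off, blade in line with the tester's long side; 1.571 = on (the start), blade across it. Turns about the vertical: on to off is 90 degrees anticlockwise seen from above. Snap action: a spring drives the handle to the nearer of these two stops; at most about 0.3 N m to turn it over the middle.
- isolator_grip (a point): On the isolator's axis, at the height to grip its blade, 102 mm above the bench. Black handle: round skirt 48 mm in diameter up to 84 mm above the bench; on it an upright blade 62 mm long, 12 mm thick, from 84 to 111 mm above the bench, to be pinched across its 12 mm. This point's y axis runs along the blade, x across it, z up.
- plunger: The solenoid's plunger, loose in its bore: bright steel rod 22 mm in diameter, 64 mm long, with a flat eye on top; 94 mm in all, 0.17 to 0.34 kg. Origin at the centre of its lower end, z towards the eye. At the start it stands on the bore's bottom, lower end 112 mm above the bench, 40 mm showing. Play 0.6 mm all round; free to turn. Only its weight holds it: it drops back if let go.
- plunger_eye (a point): Middle of the plunger's eye, the place to grip: 81 mm above its lower end (193 mm above the bench at the start). The eye is a flat lug 20 mm wide (this point's x axis), 10 mm thick (its y axis: close the fingers along y), 30 mm tall, 176 to 206 mm above the bench at the start, with a slotted hole through its flats. Its direction differs each time.
- bore_mouth (a point): Centre of the mouth of the solenoid's vertical bore (23.2 mm in diameter, 54 mm deep), 166 mm above the bench; axes as the tester's. The solenoid is a dark steel can 54 mm in diameter on a black cap, with two ears flush with its top reaching 38 mm out along the tester's x, and a clamp pillar at its +x side, up to 145 mm above the bench.
- deep_socket: Bystander: deep socket, 22 mm in diameter, 50 mm tall, standing on the tester's panel. Origin under its centre.
- pliers: Bystander: pliers lying on the bench on the robot's side of the tester, 180 mm long, 14 mm high. Origin at the middle, on the bench.
- torch: Bystander: torch standing on its head beside the isolator end of the tester, 42 mm in diameter, 132 mm tall. Origin under its centre.
- spare_solenoid: Bystander: another solenoid without a plunger, standing terminals up beside the solenoid end of the tester, 54 mm in diameter, 102 mm tall. Origin under its centre.
- screwdriver: Bystander: screwdriver lying behind the tester, 200 mm long, 26 mm high. Origin at the middle, on the bench.
- cleaner_can: Bystander: spray can, 66 mm in diameter, 200 mm tall, at the robot's right. Origin under its centre.
- wrench: Bystander: wrench lying at the robot's left, 180 mm long, 8 mm high. Origin at the middle, on the bench.

How it is judged:
By the outcome, as a careful person would: the job done as asked, in the order asked, and still so for the second after the job is handed in, while the arm keeps its last pose, push and grip.
It also fails if it takes over 51 s, if anything falls off the work surface, if the arm or the gripper's body presses on something with over 40 N, if the wrist force passes 120 N, or if a joint passes its speed limit or range.

## Robot

A 6-joint arm with a two-finger parallel gripper is mounted at the origin on the work surface. World frame = base frame: x ahead of the robot, y to its left, z up, the work surface at z = 0. Lengths are in m, angles in rad, forces in N, time in s.
With the tool pointing down it reaches from about 0.325 to 0.9 m from the base axis. Payload 6.1 kg.
Tool frame: the origin (TCP) lies at the very end of the fingers, on their centre line; the grasp point (between the pads) lies 19 mm behind it (bot.tcp_to_grasp is the distance from the TCP to the grasp point, in m); z points along the fingers, y is the line along which they close (so a half turn about z gives the same grasp; the last joint's range is limited). The gripper opens to 87 mm and grips with 3 to 60 N. Pads are 19 mm wide; open, the fingers measure 117 mm over their backs; the gripper's body (75 mm by 190 mm) begins 51 mm behind the grasp point.
Start: joints at [-1.4, 0.22, 1.526, -0, 1.395, -0.126], TCP at [0.183, -0.598, 0.223] pointing down, gripper open.
Joint ranges: [-2.98, 2.98], [-0.91, 2.08], [0.09, 2.57], [-1.24, 4.39], [0.2, 2.65], [-2.68, 2.68]. Speed limits (rad/s): [2.57, 2.57, 3.01, 3.14, 3.14, 3.14].

## Interface

Orientations are given as a unit quaternion [x, y, z, w].
In Python, from bench import bot gives the robot as it stands.
- The arm moves only by the shell command python3 -m handwheel 'ROWS' [OPENING]. ROWS is text: rows parted by semicolons, each of 6 numbers parted by spaces: the shift along the tool's x, y, z in mm, then the turn, a rotation vector about the tool's x, y, z in degrees. A call has exactly 5 rows; each row shifts and turns the commanded pose from where the row before left it, along the tool's axes as they then stand; what a row does not reach is not made up. A row lasts 1/8 s, in which the tool goes at most 62.5 mm and 10.7 degrees, less where a joint would pass 70% of its speed; a pose out of reach is approached as far as the arm can. A call is refused whole if a number of a shift passes 62.5 or a number of a turn 10.7, either way. A call with a gripper value outside its range is refused whole. OPENING is the finger opening in mm, from 0 to 87, set as the call begins (- or left out, the last holds). The fingers move at their own pace and stop on an object; the grip force is fixed at half the most. Time passes only in rows, so rows that do not move let the fingers close, or fill a call up. It gives the time, the measured TCP pose, the force, the opening and the grip force at its end, in the units of the state.
- bot.get_state(): the state, without advancing time (a new reading comes with each control period).
- bot.get_image(name): name is "scene" or "top" or "wrist"; returns the picture (384x512x3 uint8, blue, green, red); there is no depth.
- bot.camera_params(name): a dict with "fovy" (degrees; the focal length in pixels is half the picture's height over the tangent of half this angle, whatever the lens; pixels are square), "cx", "cy" (the principal point, pixels), "camera_from_world" (4x4, takes a point from world to camera coordinates). Camera axes: x right, y down, z forward; pixel columns grow to the right and rows downward; lengths in m; the calibration is good to about 2 mm. A picture is of the moment at which its call begins: read the wrist's pose just before it. camera_params takes no time and is no camera call; for the wrist camera it gives the pose at the moment of the call.
- bot.job_done(): hands the job in; it is judged then, once.
The state is a dict: "time_s": time; "joints": joint angles; "dq": joint speeds; "tau": joint torques, N m; "eef_pos": TCP position; "eef_rot": TCP orientation; "wrist_force": force on the tool from outside, world axes, zero at the start; "torque": the same for the moment, N m; "finger_gap": finger opening in m; "finger_force": force on a finger pad.
Only numpy, scipy, OpenCV 4.12 (cv2) and the standard library are available. Lean on these libraries where they do the work, as an engineer would, in place of code of your own. Each camera call takes 0.05 s, during which the arm holds its last target. There are 200 camera calls.

## Working session

There is one attempt and no reset: what is moved stays moved. The work goes in short steps, Python scripts to look and compute and a shell command to move; the robot and the scene stay as the last step left them, time stands still between calls to the robot, and variables do not carry over. Pictures are saved under pics/ and viewed, at most 10 in all, crops included, and the job is handed in when it is done.

```bash
mkdir -p pics; ls; python3 - <<'E'
from bench import bot
import cv2,numpy as np
s=bot.get_state();print({k:np.round(v,3).tolist() for k,v in s.items()})
for n in("scene","top"):
    cv2.imwrite(f"pics/{n}0.png",bot.get_image(n))
    p=bot.camera_params(n);print(n,p["fovy"],p["cx"],p["cy"],np.round(p["camera_from_world"],3).tolist(), p.keys())
E
```

```text
pics
{'time_s': 0.0, 'joints': [-1.4, 0.221, 1.528, 0.0, 1.395, -0.126], 'dq': [-0.0, 0.0, 0.0, -0.001, -0.001, -0.002], 'tau': [0.0, -49.46, -38.738, 0.07, 0.057, -0.0], 'eef_pos': [0.183, -0.597, 0.221], 'eef_rot': [0.989, 0.148, -0.0, -0.001], 'wrist_force': [0.348, 0.126, 0.265], 'torque': [-0.018, 0.011, 0.006], 'finger_force': 0.0, 'finger_gap': 0.087}
scene 43.211926477793355 251.63129601558833 191.06323835306054 [[-0.426, 0.905, -0.002, 0.256], [0.483, 0.226, -0.846, -0.133], [-0.765, -0.361, -0.533, 1.994], [0.0, 0.0, 0.0, 1.0]] dict_keys(['fovy', 'cx', 'cy', 'camera_from_world'])
top 46.77664984289387 255.342109825894 184.42703780593916 [[0.014, -1.0, 0.015, -0.036], [-0.985, -0.017, -0.172, 0.564], [0.172, -0.012, -0.985, 1.593], [0.0, 0.0, 0.0, 1.0]] dict_keys(['fovy', 'cx', 'cy', 'camera_from_world'])
```

View pics/scene0.png

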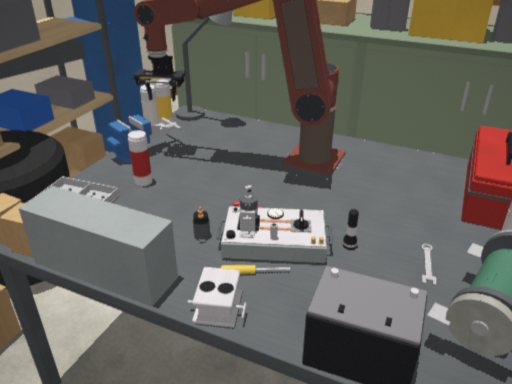

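View pics/top0.png

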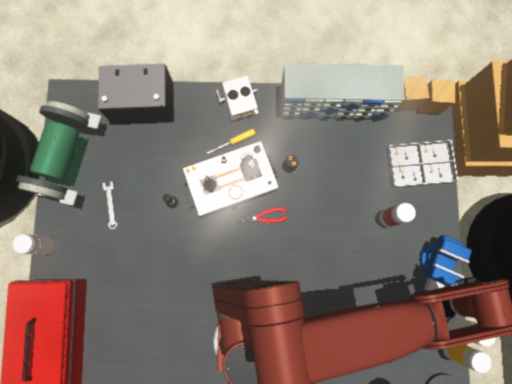

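```bash
cat > h.py <<'E'
from bench import bot
import cv2,numpy as np
def ray(P,px):
    f=192/np.tan(np.radians(P["fovy"]/2));M=np.array(P["camera_from_world"])
    d=M[:3,:3].T@np.array([(px[0]-P["cx"])/f,(px[1]-P["cy"])/f,1]);return -M[:3,:3].T@M[:3,3],d/np.linalg.norm(d)
def tri(obs):
    A=np.zeros((3,3));b=np.zeros(3);R=[ray(*o) for o in obs]
    for o,d in R:
        Q=np.eye(3)-np.outer(d,d);A+=Q;b+=Q@o
    x=np.linalg.solve(A,b);return x,[np.linalg.norm((np.eye(3)-np.outer(d,d))@(x-o)) for o,d in R]
def onz(P,px,z):
    o,d=ray(P,px);return o+d*(z-o[2])/d[2]
def proj(P,X):
    f=192/np.tan(np.radians(P["fovy"]/2));M=np.array(P["camera_from_world"]);c=M[:3,:3]@X+M[:3,3];return c[:2]/c[2]*f+[P["cx"],P["cy"]]
E
python3 - <<'E'
from h import *
T=bot.camera_params("top");S=bot.camera_params("scene")
for p in((184,168),(262,143),(278,187),(198,215)):print(p,onz(T,p,.07).round(3))
print("eye",tri([(T,(251,160)),(S,(249,190))]))
print("handle",tri([(T,(209,183)),(S,(302,217))]))
print("torch",onz(T,(167,199),.132),"spare",onz(T,(292,160),.1))
W=bot.camera_params("wrist");M=np.array(W["camera_from_world"]);print(W["fovy"],W["cx"],W["cy"],-M[:3,:3].T@M[:3,3],M[:3,:3].round(3))
a=cv2.imread("pics/top0.png")[130:225,175:305];cv2.imwrite("pics/topc.png",cv2.resize(a,None,fx=6,fy=6,interpolation=cv2.INTER_CUBIC))
E
```

```text
(184, 168) [0.617 0.235 0.07 ]
(262, 143) [ 0.717 -0.05   0.07 ]
(278, 187) [ 0.553 -0.11   0.07 ]
(198, 215) [0.445 0.178 0.07 ]
eye (array([ 0.61977272, -0.00487413,  0.19942664]), [np.float64(0.005231927209241035), np.float64(0.005231927209241129)])
handle (array([0.55556798, 0.14238841, 0.10556137]), [np.float64(0.0039973938856711095), np.float64(0.003997393885671103)])
torch [0.49318445 0.28021092 0.132     ] spare [ 0.64757028 -0.15831398  0.1       ]
59.3089957193654 260.5585514527058 194.25160388614802 [ 0.24533807 -0.57787459  0.38349368] [[ 0.292 -0.956 -0.001]
 [-0.928 -0.284  0.24 ]
 [-0.23  -0.069 -0.971]]
```

View pics/topc.png

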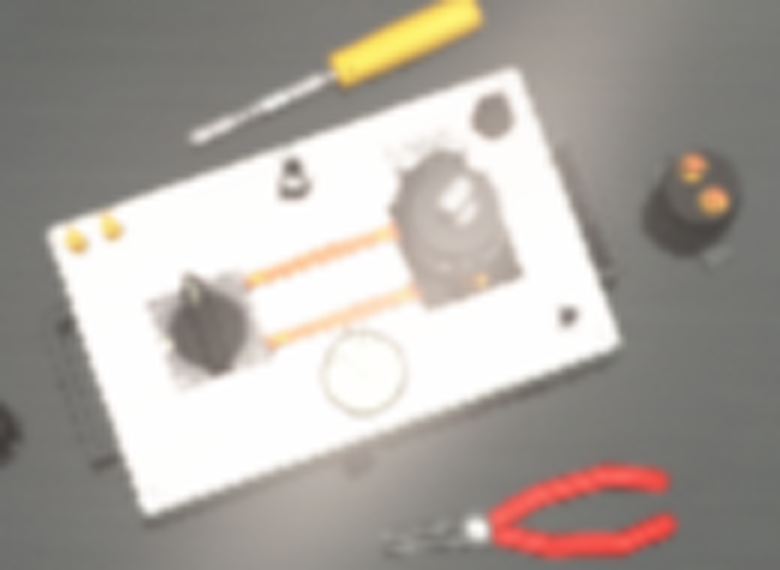

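```bash
python3 -m handwheel '0 0 -40 0 0 0; 0 0 -40 0 0 0; 44 -40 0 0 0 0; 44 -40 0 0 0 0; 44 -40 0 0 0 0' && python3 -m handwheel '44 -40 0 0 0 0; 44 -40 0 0 0 0; 44 -40 0 0 0 0; 44 -40 0 0 0 0; 44 -40 0 0 0 0' && python3 -m handwheel '44 -40 0 0 0 0; 44 -40 0 0 0 0; 44 -40 0 0 0 0; 44 -40 0 0 0 0; 44 -40 0 0 0 -2.3'
```

```text
time_s: 0.72
eef_pos: [0.2744, -0.4426, 0.302]
eef_rot: [0.989, 0.148, 0.0, -0.0]
wrist_force: [1.5, 0.3, 0.4]
finger_gap: 0.0872
finger_force: 0.0
time_s: 1.35
eef_pos: [0.4263, -0.1868, 0.3023]
eef_rot: [0.989, 0.148, 0.0, 0.0]
wrist_force: [0.7, -0.7, 0.3]
finger_gap: 0.0869
finger_force: 0.0
time_s: 1.98
eef_pos: [0.5782, 0.0688, 0.3022]
eef_rot: [0.986, 0.168, -0.0, 0.0]
wrist_force: [0.8, -0.5, 0.8]
finger_gap: 0.087
finger_force: 0.0
```

```bash
cat >> h.py <<'E'
def snap(name):
    import json
    P=bot.camera_params("wrist");P["camera_from_world"]=np.array(P["camera_from_world"]).tolist()
    P={k:(v if k=="camera_from_world" else float(v)) for k,v in P.items()}
    cv2.imwrite(f"pics/{name}.png",bot.get_image("wrist"));json.dump(P,open(f"pics/{name}.json","w"))
def load(name):
    import json
    return json.load(open(f"pics/{name}.json"))
E
python3 -c "
from h import *
snap('w1')"
python3 -m handwheel '0 0 0 0 0 0; 0 -50 0 0 0 0; 0 -50 0 0 0 0; 0 0 0 0 0 0; 0 0 0 0 0 0'
python3 -c "
from h import *
snap('w2')
a=cv2.imread('pics/w1.png');b=cv2.imread('pics/w2.png')
cv2.imwrite('pics/w1b.png',cv2.resize(a,(800,600),interpolation=cv2.INTER_CUBIC))
cv2.imwrite('pics/w2b.png',cv2.resize(b,(800,600),interpolation=cv2.INTER_CUBIC))"
```

```text
time_s: 2.65
eef_pos: [0.5445, 0.16, 0.3026]
eef_rot: [0.986, 0.167, 0.0, 0.0]
wrist_force: [0.3, -0.4, 1.2]
finger_gap: 0.0867
finger_force: 0.0
```

View pics/w1b.png

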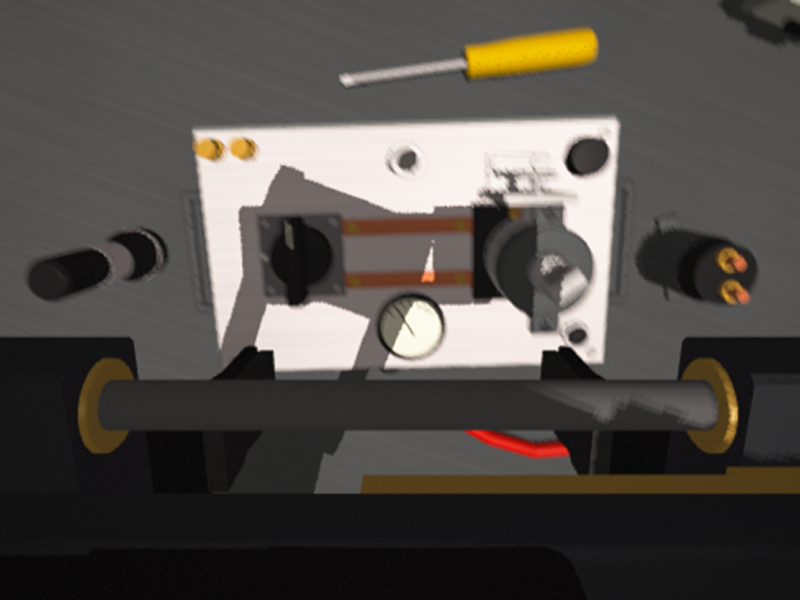

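View pics/w2b.png

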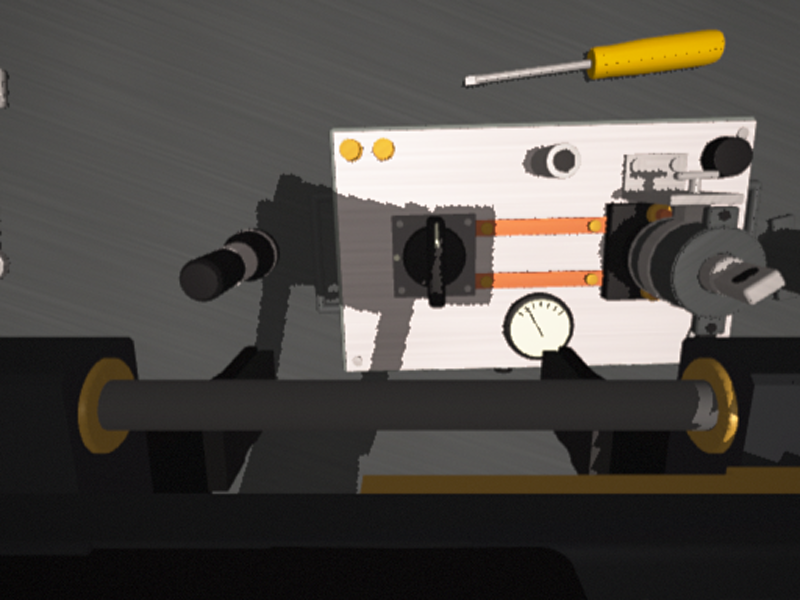

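```bash
python3 -c "
from h import *
g=lambda n,x,y:cv2.resize(cv2.convertScaleAbs(cv2.imread(f'pics/{n}.png')[y:y+50,x:x+66],alpha=al),(396,300),interpolation=cv2.INTER_CUBIC)
al=1;r1=np.hstack([g('w1',330,150),g('w2',438,150)])
al=2.2;r2=np.hstack([g('w1',157,140),g('w2',247,140)])
cv2.imwrite('pics/c.png',np.vstack([r1,r2]))"
```

```text
(no output)
```

View pics/c.png

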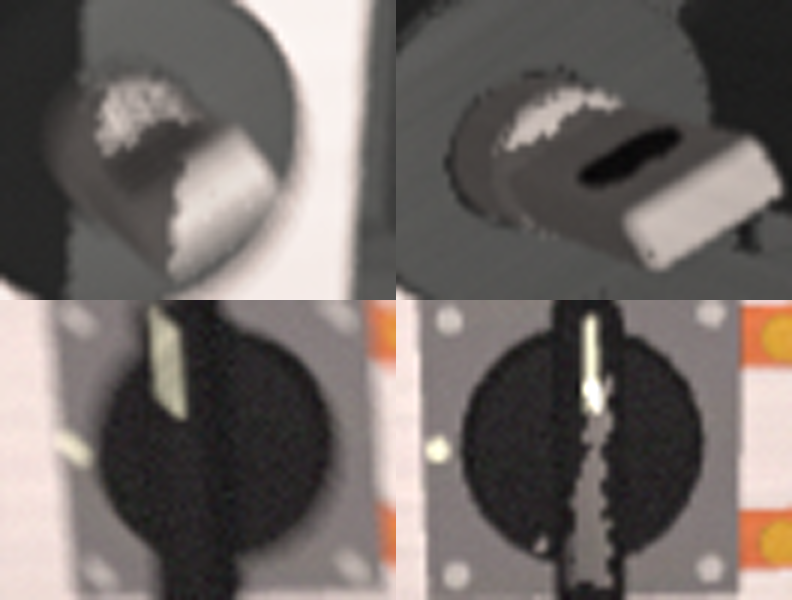

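```bash
python3 - <<'E'
from h import *
P=load('w2');P1=load('w1')
c=[onz(P,p,.206) for p in((476.2,185.8),(497.8,173),(502.5,181.7),(481.2,195))]
for x in c:print(x.round(4))
print("eye c",np.mean(c,0).round(4),"sides",[round(float(np.linalg.norm(c[i]-c[(i+1)%4])),4) for i in range(4)])
for a,b in((0,1),(3,2)):
    d=c[b]-c[a];print("eye wide dir",np.degrees(np.arctan2(d[1],d[0])))
print("eye tri",tri([(P,(489.4,183.9)),(P1,(366.5,183))]))
print("skirt",onz(P,(278.1,163.7),.084), "tri",tri([(P,(278.1,163.7)),(P1,(157+215/6,140+142/6))]))
t=[onz(P,p,.111) for p in((279.7,139.5),(279.7,195.2))];d=t[0]-t[1];print("blade",np.mean(t,0),np.linalg.norm(d),np.degrees(np.arctan2(d[1],d[0])))
q=[onz(P,np.array(p)/1.5625,.07) for p in((331,130),(755,118),(346,371),(727,365))]
for x in q:print(x.round(4))
d=q[0]-q[1];print(np.degrees(np.arctan2(d[1],d[0]))-90, np.linalg.norm(d), np.linalg.norm(q[0]-q[2]))
mm=onz(P,(1.0*(396+0)/1,0),.07)
E
```

```text
[0.6083 0.0031 0.206 ]
[ 0.6229 -0.008   0.206 ]
[ 0.618  -0.0148  0.206 ]
[ 0.6029 -0.0042  0.206 ]
eye c [ 0.613 -0.006  0.206] sides [0.0184, 0.0084, 0.0185, 0.009]
eye wide dir -37.01043490772435
eye wide dir -35.19372025806377
eye tri (array([ 0.61433424, -0.00680151,  0.2040284 ]), [np.float64(0.001337561235602979), np.float64(0.0013375612356028956)])
skirt [0.55796834 0.14365553 0.084     ] tri (array([0.55863604, 0.14385124, 0.08318058]), [np.float64(0.000811009903522298), np.float64(0.0008110099035224078)])
blade [0.55773422 0.14324953 0.111     ] 0.05962658723560838 20.01796851834201
[0.6168 0.2428 0.07  ]
[ 0.7238 -0.039   0.07  ]
[0.4461 0.1773 0.07  ]
[ 0.5505 -0.1071  0.07  ]
20.78527882508355 0.30141641651832735 0.1829259622582618
```

```bash
python3 -m handwheel '7 20 0 0 0 -1; 0 0 60 0 0 0; 0 0 60 0 0 0; 0 0 40 0 0 0; 0 0 0 0 0 0' 40 && python3 -m handwheel '0 0 0 0 0 0;0 0 0 0 0 0;0 0 0 0 0 0;0 0 0 0 0 0;0 0 0 0 0 0' && python3 -c "
from h import *
snap('w3');P=load('w3');s=bot.get_state()
R=__import__('scipy.spatial.transform',fromlist=['x']).Rotation.from_quat(s['eef_rot']).as_matrix();print(s['eef_pos'],R.round(4).tolist())
a=cv2.imread('pics/w3.png')
for X in ((.558,.1435,.111),(.558,.1435,.084)):
    p=proj(P,np.array(X));print(p);cv2.circle(a,tuple(int(v) for v in p),3,(0,0,255),1)
cv2.imwrite('pics/w3b.png',cv2.resize(cv2.convertScaleAbs(a,alpha=2),(800,600)))"
```

```text
time_s: 3.32
eef_pos: [0.5551, 0.1427, 0.1385]
eef_rot: [0.985, 0.175, -0.004, -0.0]
wrist_force: [-0.3, -0.4, 1.1]
finger_gap: 0.0453
finger_force: 0.0
time_s: 3.95
eef_pos: [0.5579, 0.1448, 0.1429]
eef_rot: [0.984, 0.176, 0.0, 0.0]
wrist_force: [-0.3, -0.2, 0.1]
finger_gap: 0.0402
finger_force: 0.0
[0.55786919 0.14480817 0.14272676] [[0.9378, 0.3472, 0.0002], [0.3472, -0.9378, 0.0], [0.0002, 0.0001, -1.0]]
[263.12227302 223.30679356]
[262.81499105 210.52240091]
```

View pics/w3b.png

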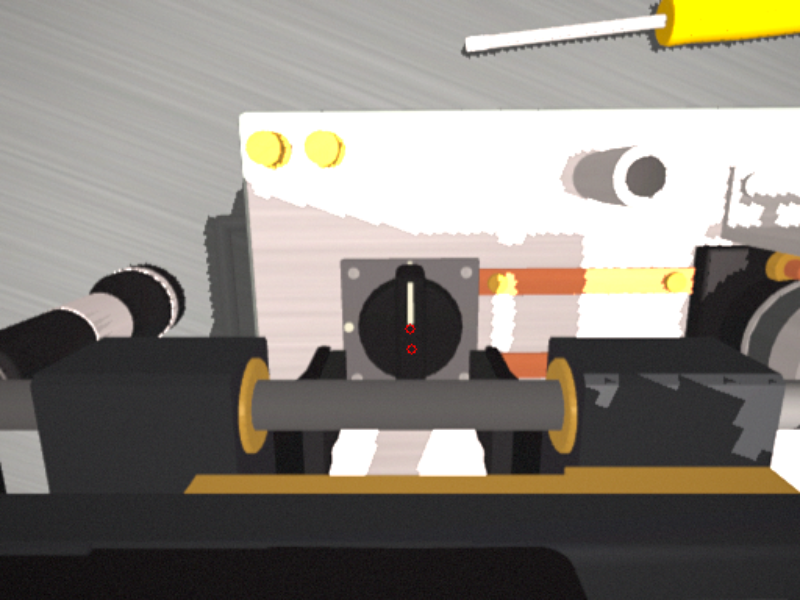

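```bash
python3 -m handwheel '0 1 25 0 0 0; 0 0 18 0 0 0; 0 0 10 0 0 0; 0 0 0 0 0 0; 0 0 0 0 0 0' && python3 -m handwheel '0 0 0 0 0 0;0 0 0 0 0 0;0 0 0 0 0 0;0 0 0 0 0 0;0 0 0 0 0 0' 0
```

```text
time_s: 4.62
eef_pos: [0.5587, 0.1439, 0.0902]
eef_rot: [0.984, 0.176, 0.001, 0.0]
wrist_force: [0.7, 0.4, 0.4]
finger_gap: 0.0398
finger_force: 0.0
time_s: 5.25
eef_pos: [0.5583, 0.1438, 0.0897]
eef_rot: [0.984, 0.176, 0.0, 0.0]
wrist_force: [0.3, -0.7, 1.0]
finger_gap: 0.0119
finger_force: 30.0
```

Gripped: gap 11.9 mm, 30 N, low side force. Turn it 90° anticlockwise (−tool z).

```bash
python3 -m handwheel '0 0 0 0 0 -6;0 0 0 0 0 -9;0 0 0 0 0 -9;0 0 0 0 0 -9;0 0 0 0 0 -9' && python3 -m handwheel '0 0 0 0 0 -9;0 0 0 0 0 -9;0 0 0 0 0 -9;0 0 0 0 0 -9;0 0 0 0 0 -9' && python3 -m handwheel '0 0 0 0 0 -3;0 0 0 0 0 0;0 0 0 0 0 0;0 0 0 0 0 0;0 0 0 0 0 0' && python3 -c "
from bench import bot
print(bot.get_state()['torque'],bot.get_state()['joints'])"
```

```text
time_s: 5.88
eef_pos: [0.5574, 0.145, 0.0897]
eef_rot: [0.855, 0.519, -0.0, -0.001]
wrist_force: [-2.8, 4.9, 4.2]
finger_gap: 0.0118
finger_force: 30.0
time_s: 6.5
eef_pos: [0.5556, 0.145, 0.0897]
eef_rot: [0.59, 0.807, -0.001, -0.003]
wrist_force: [-10.9, 3.3, 10.2]
finger_gap: 0.012
finger_force: 30.0
time_s: 7.12
eef_pos: [0.5555, 0.145, 0.0897]
eef_rot: [0.571, 0.821, -0.001, -0.003]
wrist_force: [-9.7, 3.1, 10.5]
finger_gap: 0.0116
finger_force: 30.0
[0.7933748  1.90346409 0.13789984] [ 0.11662349  0.23618199  1.77092337  0.00250125  1.14027371 -0.23917295]
```

```bash
python3 -m handwheel '0 0 0 0 0 0;0 0 0 0 0 0;0 0 0 0 0 0;0 0 0 0 0 0;0 0 -10 0 0 0' 40 && python3 -m handwheel '0 0 -40 0 0 0;0 0 -50 0 0 0;0 0 -50 0 0 0;0 0 -50 0 0 0;0 0 0 0 0 0'  && python3 -c "
from bench import bot
print(bot.get_state()['torque'],bot.get_state()['joints'])"
```

```text
time_s: 7.75
eef_pos: [0.5574, 0.1436, 0.0989]
eef_rot: [0.571, 0.821, -0.001, -0.001]
wrist_force: [-0.0, 0.6, 0.2]
finger_gap: 0.0393
finger_force: 0.0
time_s: 8.38
eef_pos: [0.5609, 0.1441, 0.2964]
eef_rot: [0.571, 0.821, 0.004, 0.004]
wrist_force: [0.3, 0.6, -0.6]
finger_gap: 0.04
finger_force: 0.0
[ 0.01355152 -0.1249537   0.00326863] [ 1.15317598e-01  6.33494545e-02  1.56322750e+00  2.30734996e-05
  1.50399826e+00 -2.39137872e-01]
```

```bash
python3 -m handwheel '-40 0 0 0 0 0;-40 0 0 0 0 0;-40 0 0 0 0 0;-40 0 0 0 0 0;0 0 0 0 0 -8.5' && python3 -m handwheel '0 0 0 0 0 -8.5;0 0 0 0 0 -8.5;0 0 0 0 0 -8.5;0 0 0 0 0 0;0 0 0 0 0 0'  && python3 -c "
from h import *
bot.get_image('wrist');snap('w4');P=load('w4');s=bot.get_state();print(s['eef_pos'],s['eef_rot'],s['joints'])
a=cv2.imread('pics/w4.png')
p=proj(P,np.array((.613,-.006,.206)));print(p)
x,y=int(p[0])-50,int(p[1])-37
cv2.imwrite('pics/w4b.png',np.hstack([cv2.resize(a[y:y+75,x:x+100],(400,300),interpolation=cv2.INTER_CUBIC),cv2.resize(a,(400,300))]));print(x,y)"
```

```text
time_s: 9.0
eef_pos: [0.6138, -0.0092, 0.2883]
eef_rot: [0.509, 0.861, -0.001, -0.001]
wrist_force: [-0.6, -0.2, -0.3]
finger_gap: 0.0398
finger_force: 0.0
time_s: 9.62
eef_pos: [0.6135, -0.0062, 0.2891]
eef_rot: [0.308, 0.951, -0.0, -0.0]
wrist_force: [0.2, 0.4, 0.9]
finger_gap: 0.04
finger_force: 0.0
[ 0.61362662 -0.00627064  0.28931851] [ 3.07326458e-01  9.51604130e-01 -2.53149773e-05 -1.64834703e-04] [-1.38659699e-01  1.59087278e-01  1.47239702e+00  7.12847417e-06
  1.51044181e+00 -1.08469196e+00]
[259.7438016 199.2825612]
209 162
```

View pics/w4b.png

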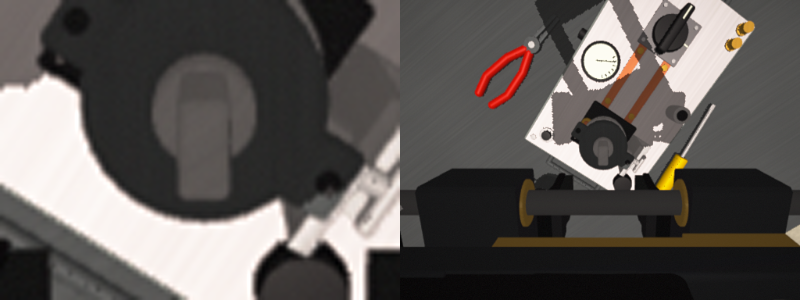

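The eye's top face is centred at pixel (260,199), matching the prediction, and lies along the tool's x. The blade is now in line with the tester's long side. Lower onto the eye.

```bash
python3 -m handwheel '0 0 30 0 0 0;0 0 30 0 0 0;0 0 30 0 0 0;0 0 15 0 0 0;0 0 7 0 0 0' && python3 -m handwheel '0 0 0 0 0 0;0 0 0 0 0 0;0 0 0 0 0 0;0 0 0 0 0 0;0 0 0 0 0 0' && python3 -m handwheel '0 0 0 0 0 0;0 0 0 0 0 0;0 0 0 0 0 0;0 0 0 0 0 0;0 0 0 0 0 0' 0
```

```text
time_s: 10.35
eef_pos: [0.6135, -0.0063, 0.1769]
eef_rot: [0.307, 0.952, -0.0, -0.0]
wrist_force: [0.0, -0.8, 0.9]
finger_gap: 0.0397
finger_force: 0.0
time_s: 10.98
eef_pos: [0.6138, -0.0063, 0.1778]
eef_rot: [0.306, 0.952, 0.0, 0.0]
wrist_force: [-0.6, -0.6, 0.2]
finger_gap: 0.0402
finger_force: 0.0
time_s: 11.6
eef_pos: [0.6136, -0.0064, 0.1775]
eef_rot: [0.306, 0.952, -0.0, -0.0]
wrist_force: [-0.1, -0.7, -0.3]
finger_gap: 0.0096
finger_force: 30.0
```

```bash
python3 -m handwheel '0 0 -1 0 0 0;0 0 -1.5 0 0 0;0 0 -1.5 0 0 0;0 0 -1 0 0 0;0 0 0 0 0 0' && python3 -m handwheel '0 0 0 0 0 0;0 0 0 0 0 0;0 0 0 0 0 0;0 0 0 0 0 0;0 0 0 0 0 0' && python3 -c "
from bench import bot
import time
for i in range(4):
    s=bot.get_state();print(s['wrist_force'].round(2) if hasattr(s['wrist_force'],'round') else s['wrist_force'],s['torque']);bot.get_image('wrist')"
```

```text
time_s: 12.22
eef_pos: [0.6136, -0.0064, 0.1826]
eef_rot: [0.306, 0.952, -0.0, -0.0]
wrist_force: [-0.9, -1.5, -1.5]
finger_gap: 0.0098
finger_force: 30.0
time_s: 12.85
eef_pos: [0.6137, -0.0064, 0.1826]
eef_rot: [0.306, 0.952, -0.0, 0.0]
wrist_force: [-0.6, -1.4, -0.5]
finger_gap: 0.0097
finger_force: 30.0
[-0.59 -1.42 -0.46] [-0.24837663  0.20640435 -0.00650608]
[-1.56 -1.72 -0.8 ] [-0.30437259  0.16556987  0.05342284]
[-1.43 -1.92 -0.65] [-0.29016599  0.22337231  0.02409582]
[-2.85 -2.22 -0.92] [-0.26011595  0.23781362  0.0009934 ]
```

Slight side load (~2.3 N along −tool y): relieve by about 0.5 mm that way, then continue gently.

```bash
python3 -m handwheel '0 -0.3 0 0 0 0;0 -0.2 0 0 0 0;0 0 0 0 0 0;0 0 0 0 0 0;0 0 0 0 0 0' && python3 -c "
from bench import bot
import numpy as np
S=[]
for i in range(6):
    s=bot.get_state();S.append(np.r_[s['wrist_force'],s['torque']]);bot.get_image('wrist')
print(np.mean(S,0).round(2))"
```

```text
time_s: 13.68
eef_pos: [0.6135, -0.0066, 0.1826]
eef_rot: [0.306, 0.952, 0.0, 0.0]
wrist_force: [-0.2, -0.6, -2.5]
finger_gap: 0.01
finger_force: 30.0
[-0.08  0.15 -1.92  0.06 -0.14  0.01]
```

Side load gone; z shows the plunger's weight. Draw on (5 mm done, 25 to go).

```bash
python3 -m handwheel '0 0 -1 0 0 0;0 0 -2 0 0 0;0 0 -2 0 0 0;0 0 -2 0 0 0;0 0 -1 0 0 0' && python3 -c "
from bench import bot
import numpy as np
S=[]
for i in range(6):
    s=bot.get_state();S.append(np.r_[s['wrist_force'],s['torque']]);bot.get_image('wrist')
print(s['eef_pos'],np.mean(S,0).round(2))"
```

```text
time_s: 14.6
eef_pos: [0.6135, -0.0067, 0.1908]
eef_rot: [0.307, 0.952, 0.0, 0.0]
wrist_force: [-0.2, 0.5, -2.3]
finger_gap: 0.0098
finger_force: 30.0
[ 0.61334664 -0.00670579  0.19044391] [-0.18  0.49 -2.38  0.03 -0.14 -0.01]
```

```bash
python3 -m handwheel '0 0 -1.5 0 0 0;0 0 -2 0 0 0;0 0 -2 0 0 0;0 0 -2 0 0 0;0 0 -1 0 0 0' && python3 -m handwheel '0 0 -1.5 0 0 0;0 0 -2 0 0 0;0 0 -2 0 0 0;0 0 -2 0 0 0;0 0 -1 0 0 0' && python3 -m handwheel '0 0 0 0 0 0;0 0 0 0 0 0;0 0 0 0 0 0;0 0 0 0 0 0;0 0 0 0 0 0' && python3 -c "
from h import *
S=[]
for i in range(6):
    s=bot.get_state();S.append(np.r_[s['wrist_force'],s['torque']]);bot.get_image('wrist')
print(s['eef_pos'],np.mean(S,0).round(2))
S=bot.camera_params('scene');a=bot.get_image('scene');T=bot.camera_params('top');b=bot.get_image('top')
for X in((.613,-.006,.206),(.613,-.006,.236),(.613,-.006,.166)):print(proj(S,np.array(X)))
cv2.imwrite('pics/f.png',np.hstack([cv2.resize(a[140:260,200:300],(400,480),interpolation=cv2.INTER_CUBIC),cv2.resize(b[130:250,175:275],(400,480),interpolation=cv2.INTER_CUBIC)]))"
```

```text
time_s: 15.52
eef_pos: [0.6135, -0.0067, 0.1993]
eef_rot: [0.306, 0.952, 0.0, 0.0]
wrist_force: [-0.4, 0.0, -1.8]
finger_gap: 0.0097
finger_force: 30.0
time_s: 16.15
eef_pos: [0.6135, -0.0067, 0.2078]
eef_rot: [0.306, 0.952, 0.0, 0.0]
wrist_force: [0.6, 0.6, -1.9]
finger_gap: 0.0095
finger_force: 30.0
time_s: 16.77
eef_pos: [0.6134, -0.0067, 0.2075]
eef_rot: [0.306, 0.952, 0.0, -0.0]
wrist_force: [-1.2, 0.7, -2.2]
finger_gap: 0.0098
finger_force: 30.0
[ 0.6134439  -0.00669903  0.20756287] [-0.08  0.16 -1.86  0.05 -0.16 -0.02]
[247.85912879 186.71537085]
[247.79961256 177.88873482]
[247.93642529 198.17893651]
```

View pics/f.png

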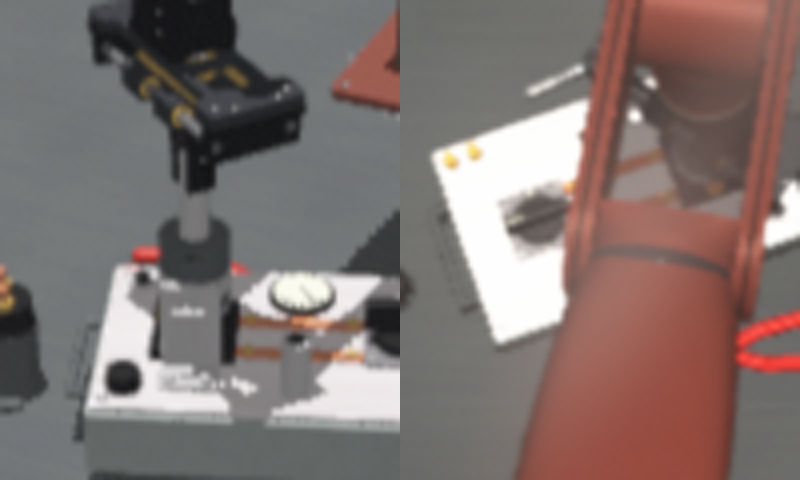

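The plunger's bright rod shows at (193,215) between the fingers and the can. The TCP has risen 30 mm, the forces are only the plunger's weight, and the isolator blade lies along the tester's long side.

```bash
python3 -c "
from bench import bot
print(bot.job_done())"
```

```text
the job is handed in; nothing more can be done
None
```

I turned the isolator to off, drew the plunger 30 mm straight up and handed the job in at about 17 s with it held steady by its eye.

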